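Sweep the mounting sleeves through the tray gate

ROBOT

A 6-joint arm with a two-finger parallel gripper is mounted at the origin on the work surface. World frame = base frame: x ahead of the robot, y to its left, z up, the work surface at z = 0. Lengths are in m, angles in rad, forces in N, time in s.
With the tool pointing down it reaches from about 0.35 to 0.775 m from the base axis. Payload 7.3 kg.
Tool frame: the origin (TCP) lies at the very end of the fingers, on their centre line; the grasp point (between the pads) lies bot.tcp_to_grasp behind it (bot.tcp_to_grasp is the distance from the TCP to the grasp point, in m); z points along the fingers, y is the line along which they close (so a half turn about z gives the same grasp; the last joint's range is limited). The gripper opens to 92 mm and grips with 3 to 60 N. Pads are 19 mm wide; open, the fingers measure 130 mm over their backs; the gripper's body (75 mm by 190 mm) begins 47 mm behind the grasp point.
Start: joints at [0.968, 0.342, 1.524, -0, 1.275, -0.146], TCP at [0.232, 0.471, 0.227] pointing down, gripper open.
Joint ranges: [-2.53, 2.53], [-0.77, 2.02], [0.04, 2.7], [-1, 4.14], [0.28, 2.66], [-3.11, 3.11]. Speed limits (rad/s): [2.57, 2.57, 3.14, 3.14, 3.14, 3.14].

INTERFACE

Orientations are given as a 3x3 rotation matrix whose columns are the frame's x, y, z axes.
In Python, from station import bot, eyes, order gives the robot as it stands. The module is installed in compiled form; this text tells all that it offers.
- The arm moves only by the shell command python3 -m handwheel 'ROWS' [OPENING]. ROWS is JSON, a list of rows, each a list of 4 numbers: the shift along the tool's x, y, z normalised to -1 to 1, where 1 is 0.8 m, then the turn about the tool's z normalised to -1 to 1, where 1 is 0.5 rad. In form: [[tx, ty, tz, turn], ...]. A call has 1 to 8 rows; each row is the pose to reach, as a shift and turn from the pose commanded when the call began, along the tool's axes at that moment; what a row does not reach only later rows make up. A row lasts 1/12 s, in which the tool goes at most 41.7 mm and 7.16 degrees, less where a joint would pass 70% of its speed; a pose out of reach is approached as far as the arm can. A call with a number of a shift or a turn outside -1 to 1 is refused whole. A call with a gripper value outside its range is refused whole. OPENING is the closure, from 0 (fully open) to 1 (shut), set as the call begins (- or left out, the last holds). The fingers move at their own pace and stop on an object; the grip force is fixed at half the most. Time passes only in rows, so rows that repeat a pose let the fingers close. It gives the time, the measured TCP pose, the force, the opening and the grip force at its end, in the units of the state.
- bot.observe(): the state, without advancing time (a new reading comes with each control period).
- eyes.get_image(name): name is "side" or "top"; returns (picture, depth): 384x512x3 uint8, blue, green, red; 384x512 float32, m along the optical axis (not along the pixel's ray), 0 where there is no reading.
- eyes.get_calibration(name): a dict with "camera_matrix" (3x3 intrinsics, pixels), "R" (3x3) and "t" (3): a world point X has camera coordinates R X + t. Camera axes: x right, y down, z forward; pixel columns grow to the right and rows downward; lengths in m; the calibration is good to about 2 mm. A picture is of the moment at which its call begins. get_calibration takes no time and is no camera call.
- order.hand_in(): hands the job in; it is judged then, once.
The state is a dict: "clock": time; "q": joint angles; "qd": joint speeds; "joint_torque": joint torques, N m; "eef_pos": TCP position; "ee_rot": TCP orientation; "force": force on the tool from outside, world axes, zero at the start; "wrist_torque": the same for the moment, N m; "finger_gap": finger opening in m; "finger_force": force on a finger pad.
Only numpy, scipy, OpenCV 4.12 (cv2) and the standard library are available. Lean on these libraries where they do the work, as an engineer would, in place of code of your own. Each camera call takes 0.05 s, during which the arm holds its last target. There are 200 camera calls.

TASK

Sweep the three loose steel sleeves across the sorting tray with the fingertips, one at a time, through the gate in the fence so that each drops into the trough beyond. Only push them along the deck: do not pick any of them up or take them over the fence. Leave the capacitor standing on the tray, and everything else on the bench, where it is.

Things in the scene. Friction and masses are not known exactly. Their poses are not given: they have to be found in the camera images.
- tray: sorting tray, fixed to the bench; its place and turn vary. Origin at bench level, x axis out through the gate, z up. Blue-grey deck 60 mm above the bench, x -90 to 80, y -140 to 140 mm, edged by an aluminium fence 6 mm thick, 6 mm high (top at 66 mm). Fingertips held 8 to 11 mm above the deck clear fence and lips and push a sleeve without tipping it
- gate (a point): middle of the gate, at deck level (tray frame x 77, y 0, z 60 mm): a 34 mm wide gap in the fence of the tray's +x edge (fence x 74 to 80 mm). Inside, two lips as high as the fence, 5 mm thick, lead to it at 45 degrees, from about x 58, y +-38 mm to the gate's sides. The deck ends at x 80 mm in a sheer drop into the trough; a sleeve drops once its centre is past that edge
- trough (a point): middle of the grey trough's floor, beyond the gate (tray frame x 112.5, y 0, z 4 mm). Inside it spans x 80 to 145 mm, y -45 to 45 mm; side walls reach 60 mm, the far wall 66 mm above the bench
- sleeve0_centre (a point): steel sleeve: a plain upright ring, outside diameter 24 mm, bore 12 mm, 16 mm high, about 40 g, loose, lying flat on the tray deck at the start. This point is its centre, half-way up (8 mm above the deck while it lies flat).
- sleeve1_centre (a point): steel sleeve: a plain upright ring, outside diameter 24 mm, bore 12 mm, 16 mm high, about 40 g, loose, lying flat on the tray deck at the start. This point is its centre, half-way up (8 mm above the deck while it lies flat).
- sleeve2_centre (a point): steel sleeve: a plain upright ring, outside diameter 24 mm, bore 12 mm, 16 mm high, about 40 g, loose, lying flat on the tray deck at the start. This point is its centre, half-way up (8 mm above the deck while it lies flat).
- capacitor: bystander: can capacitor standing loose on the tray deck, black with a smaller aluminium disc on top, 22 mm diameter, 35 mm tall, solid (no bore), about 25 g; origin at the centre of its underside. It and the sleeves share four places on the deck, varying: two near the back (-x) edge, about 76 mm apart either side of the middle line, and one near each side edge
- control_unit: bystander: opened engine control unit, cast aluminium frame with a green circuit board and four corner bosses, 182 x 202 mm, 48 mm high, lying on the bench to the right (-y) of the tray; origin at the centre of its underside
- iron_stand: bystander: soldering iron with green handle in a dark stand, 110 x 75 mm foot, about 130 mm high, to the left (+y) of the tray; origin at the centre of its underside
- flux_jar: bystander: small jar, 44 mm diameter, 45 mm high, on the bench to the left (+y) of the tray; origin at the centre of its underside

How it is judged:
On the way, in this order (a step that is already met when the one before it is completed fails the run):
1. a first sleeve is in the trough (((x of sleeve0_centre in the frame of tray between 0.08 and 0.145 m and y of sleeve0_centre in the frame of tray between -0.045 and 0.045 m and z of sleeve0_centre in the frame of tray below 0.06 m) or (x of sleeve1_centre in the frame of tray between 0.08 and 0.145 m and y of sleeve1_centre in the frame of tray between -0.045 and 0.045 m and z of sleeve1_centre in the frame of tray below 0.06 m) or (x of sleeve2_centre in the frame of tray between 0.08 and 0.145 m and y of sleeve2_centre in the frame of tray between -0.045 and 0.045 m and z of sleeve2_centre in the frame of tray below 0.06 m))), for 0.2 s.
2. a second sleeve is in the trough ((((x of sleeve0_centre in the frame of tray between 0.08 and 0.145 m and y of sleeve0_centre in the frame of tray between -0.045 and 0.045 m and z of sleeve0_centre in the frame of tray below 0.06 m) and (x of sleeve1_centre in the frame of tray between 0.08 and 0.145 m and y of sleeve1_centre in the frame of tray between -0.045 and 0.045 m and z of sleeve1_centre in the frame of tray below 0.06 m)) or ((x of sleeve0_centre in the frame of tray between 0.08 and 0.145 m and y of sleeve0_centre in the frame of tray between -0.045 and 0.045 m and z of sleeve0_centre in the frame of tray below 0.06 m) and (x of sleeve2_centre in the frame of tray between 0.08 and 0.145 m and y of sleeve2_centre in the frame of tray between -0.045 and 0.045 m and z of sleeve2_centre in the frame of tray below 0.06 m)) or ((x of sleeve1_centre in the frame of tray between 0.08 and 0.145 m and y of sleeve1_centre in the frame of tray between -0.045 and 0.045 m and z of sleeve1_centre in the frame of tray below 0.06 m) and (x of sleeve2_centre in the frame of tray between 0.08 and 0.145 m and y of sleeve2_centre in the frame of tray between -0.045 and 0.045 m and z of sleeve2_centre in the frame of tray below 0.06 m)))), for 0.2 s.
3. the third sleeve is in the trough (x of sleeve0_centre in the frame of tray between 0.08 and 0.145 m and y of sleeve0_centre in the frame of tray between -0.045 and 0.045 m and z of each of sleeve0_centre, sleeve1_centre, sleeve2_centre in the frame of tray below 0.06 m and x of sleeve1_centre in the frame of tray between 0.08 and 0.145 m and y of sleeve1_centre in the frame of tray between -0.045 and 0.045 m and x of sleeve2_centre in the frame of tray between 0.08 and 0.145 m and y of sleeve2_centre in the frame of tray between -0.045 and 0.045 m), for 0.2 s.
At the end, for the whole second after the job is handed in: All three sleeves lie in the trough (centre between its walls and below deck level) and the capacitor still stands on the deck within 12 mm of where it was (all of step 3 and distance of capacitor from where it was at the start of the episode below 0.012 m and angle between capacitor's own z axis and vertical below 0.3 rad); the robot touches nothing.
It fails at once if a sleeve is lifted more than 12 mm off the deck (z of any of sleeve0_centre, sleeve1_centre, sleeve2_centre in the frame of tray above 0.08 m).
It fails at once if a sleeve crosses the gate-side fence elsewhere than through the gate ((x of sleeve0_centre in the frame of tray between 0.068 and 0.082 m and z of sleeve0_centre in the frame of tray above 0.058 m and (y of sleeve0_centre in the frame of tray above 0.013 m or y of sleeve0_centre in the frame of tray below -0.013 m)) or (x of sleeve1_centre in the frame of tray between 0.068 and 0.082 m and z of sleeve1_centre in the frame of tray above 0.058 m and (y of sleeve1_centre in the frame of tray above 0.013 m or y of sleeve1_centre in the frame of tray below -0.013 m)) or (x of sleeve2_centre in the frame of tray between 0.068 and 0.082 m and z of sleeve2_centre in the frame of tray above 0.058 m and (y of sleeve2_centre in the frame of tray above 0.013 m or y of sleeve2_centre in the frame of tray below -0.013 m))).
It fails at once if the capacitor is moved by more than 12 mm or tipped over (distance of capacitor from where it was at the start of the episode above 0.012 m or angle between capacitor's own z axis and vertical above 0.5 rad).
It fails at once if the control unit, the iron stand or the flux jar is moved by more than 15 mm (distance of any of control_unit, iron_stand, flux_jar from where it was at the start of the episode above 0.015 m).
It also fails if it takes over 72 s, if anything falls off the work surface, if the arm or the gripper's body presses on something with over 40 N, if the wrist force passes 120 N, or if a joint passes its speed limit or range.

## Working session

There is one attempt and no reset: what is moved stays moved. The work goes in short steps, Python scripts to look and compute and a shell command to move; the robot and the scene stay as the last step left them, time stands still between calls to the robot, and variables do not carry over. Pictures are saved under pics/ and viewed, at most 10 in all, crops included, and the job is handed in when it is done.

```bash
mkdir -p pics; python3 - <<'E'
from station import bot,eyes
import cv2,numpy as np
for n in("top","side"):
    p,d=eyes.get_image(n); cv2.imwrite(f"pics/{n}0.png",p); np.save(f"{n}0.npy",d)
    print({k:np.round(v,3).tolist() for k,v in eyes.get_calibration(n).items()})
s=bot.observe();print(s["clock"],s["eef_pos"],s["ee_rot"],s["finger_gap"],bot.tcp_to_grasp)
E
```

```text
{'camera_matrix': [[485.555, 0.0, 260.331], [0.0, 485.555, 185.103], [0.0, 0.0, 1.0]], 'R': [[0.002, -1.0, -0.019], [-0.996, -0.0, -0.092], [0.092, 0.019, -0.996]], 't': [0.007, 0.556, 1.341]}
{'camera_matrix': [[348.613, 0.0, 254.412], [0.0, 348.613, 190.919], [0.0, 0.0, 1.0]], 'R': [[-0.988, -0.155, 0.013], [-0.123, 0.733, -0.669], [0.094, -0.663, -0.743]], 't': [0.555, 0.123, 0.932]}
0.1 [0.23133426 0.47089445 0.22611983] [[-8.97483847e-01  4.41046686e-01 -7.51502938e-04]
 [ 4.41047290e-01  8.97483163e-01 -1.12258525e-03]
 [ 1.79348730e-04 -1.33895046e-03 -9.99999088e-01]] 0.09165889691206548 0.0188
```

View pics/top0.png

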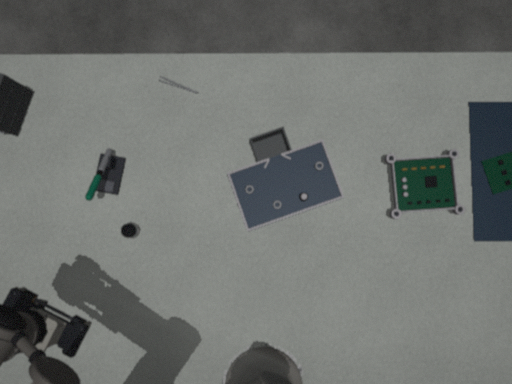

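View pics/side0.png

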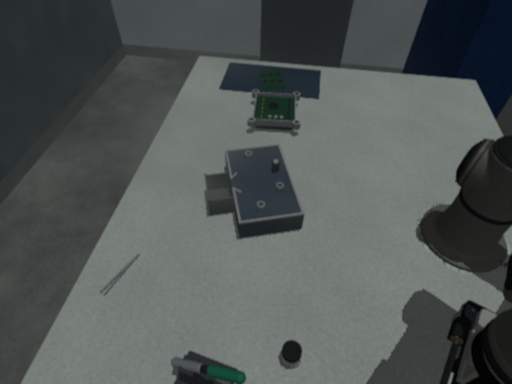

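The top view shows the tray centred near (285,187) with the gate at about (272,158). The sleeves are near (250,189), (277,205) and (319,166), and the capacitor is near (304,197). Next I fit the tray and blobs numerically.

```bash
cat > h.py <<'E'
import cv2,numpy as np
from station import bot,eyes
def ray(n,uv,z):
    c=eyes.get_calibration(n);K,R,t=[np.asarray(c[k],float) for k in("camera_matrix","R","t")]
    uv=np.atleast_2d(uv);d=np.linalg.solve(K,np.c_[uv,np.ones(len(uv))].T);d=R.T@d;o=-R.T@t
    return (o[:,None]+d*((z-o[2])/d[2])).T[:,:2]
E
python3 - <<'E'
from h import *
p=cv2.imread("pics/top0.png");d=np.load("top0.npy")
hsv=cv2.cvtColor(p,cv2.COLOR_BGR2HSV)
print(hsv[195,262],hsv[170,300],p[195,262],p[120,300])
roi=np.zeros(p.shape[:2],np.uint8);roi[135:235,220:350]=255
m=((hsv[...,1]>55)&(hsv[...,0]>95)&(hsv[...,0]<130)&(roi>0)).astype(np.uint8)*255
c=max(cv2.findContours(m,cv2.RETR_EXTERNAL,cv2.CHAIN_APPROX_NONE)[0],key=cv2.contourArea)
h=cv2.convexHull(c)
W=ray("top",h[:,0,:].astype(float),.060)
r=cv2.minAreaRect((W*1000).astype(np.float32));print(r);print(cv2.boxPoints(r))
# blobs: bright / dark vs deck inside hull
f=np.zeros_like(m);cv2.fillConvexPoly(f,h,255);f=cv2.erode(f,np.ones((5,5)))
g=cv2.cvtColor(p,cv2.COLOR_BGR2GRAY);med=np.median(g[f>0])
diff=((abs(g.astype(float)-med)>12)|(hsv[...,1]<50))&(f>0)
n,_,st,ce=cv2.connectedComponentsWithStats(diff.astype(np.uint8))
for i in range(1,n):
    if st[i,4]>8: print(st[i],ce[i].round(1),ray("top",ce[i],.076).round(4),ray("top",ce[i],.095).round(4))
q=cv2.resize(p[120:240,220:350],None,fx=6,fy=5,interpolation=cv2.INTER_CUBIC)
cv2.imwrite("pics/crop.png",cv2.resize(p[120:235,220:350],None,fx=5,fy=5,interpolation=cv2.INTER_CUBIC))
E
```

```text
[103  53  86] [104  51  85] [86 78 68] [132 136 132]
((557.6051025390625, -58.48634338378906), (157.08282470703125, 261.5419921875), 19.452606201171875)
[[ 439.99677    38.663483]
 [ 527.09735  -207.94899 ]
 [ 675.21344  -155.63617 ]
 [ 588.11285    90.9763  ]]
[283 155   9   6  36] [287.5 157.3] [[ 0.6269 -0.0668]] [[ 0.624  -0.0661]]
[313 160  12  12  94] [318.7 165.3] [[ 0.605  -0.1515]] [[ 0.6025 -0.1495]]
[263 162   7   7  29] [265.9 165.1] [[ 0.6057 -0.008 ]] [[ 0.6031 -0.0082]]
[244 184  12  11  94] [249.2 188.8] [[0.5408 0.037 ]] [[0.5392 0.0362]]
[298 192  10  10  80] [303.1 196.6] [[ 0.5198 -0.1085]] [[ 0.5185 -0.1072]]
[269 199  15  11  98] [276.9 204.3] [[ 0.4988 -0.038 ]] [[ 0.4978 -0.0377]]
[291 202   5   5   9] [293.1 204.2] [[ 0.4992 -0.0816]] [[ 0.4982 -0.0807]]
```

View pics/crop.png

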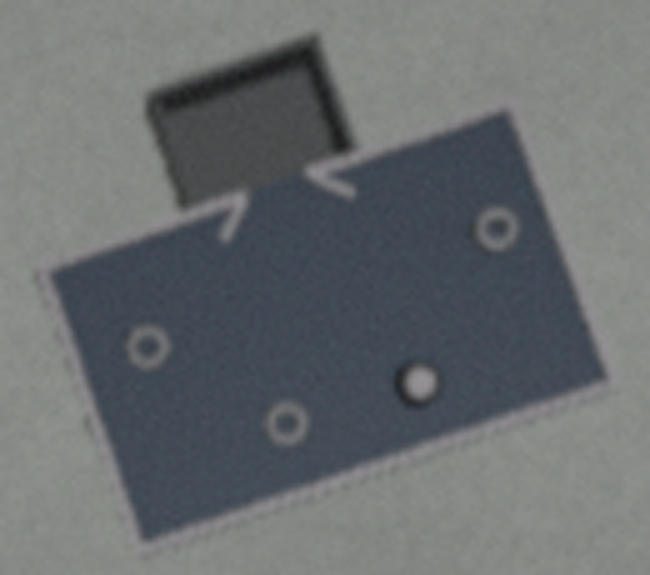

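The crop shows rings at crop (148,346), (287,422) and (497,229), and the capacitor at (418,384). The gate's inner corners are at (245,195) and (305,168). I'll nest each sleeve between slightly open fingers and push it that way.

```bash
cat >> h.py <<'E'
import sys
TH=np.radians(19.45);T0=np.array([.5576,-.0585])
A2=np.array([[np.cos(TH),-np.sin(TH)],[np.sin(TH),np.cos(TH)]]);T0=T0+A2@[.005,0]
def tray(w): return (np.atleast_2d(w)-T0)@A2*1000
def go(x,y,z,yaw=None):
    "tray mm target (z above deck), yaw of tool x in tray deg -> row numbers"
    s=bot.observe();p=np.array(s["eef_pos"]);R=np.array(s["ee_rot"])
    w=np.r_[T0+A2@[x/1000,y/1000],.06+z/1000]
    sh=R.T@(w-p)/.8
    cy=np.degrees(np.arctan2(R[1,0],R[0,0])-TH)
    tu=None if yaw is None else -np.radians((yaw-cy+180)%360-180)/.5
    print("tcp tray",tray(p[:2]).round(1),"z",round((p[2]-.06)*1000,1),"yaw",cy.round(1),"gap",round(s["finger_gap"],4),"t",s["clock"],"F",np.round(s["force"],1))
    print(" row",sh.round(4),tu)
E
python3 - <<'E'
from h import *
uv=np.array([[269,159],[281,153.6]])
print("gate",tray(ray("top",uv,.066)))
print("rings A C B",tray(ray("top",[[249.2,188.8],[276.9,204.3],[318.7,165.3]],.076)).round(1),"cap",tray(ray("top",[303.1,196.6],.09)).round(1))
print(tray(ray("side",[[261,204],[281,185],[248.5,153.5]],.074)).round(1))
go(11,125,90,90)
E
```

```text
gate [[ 71.41490121  17.52986366]
 [ 74.53835755 -18.49231272]]
rings A C B [[  11.1   95.7]
 [ -53.4   38.9]
 [   8.8 -103.4]] cap [[-57.9 -33.5]]
[[  10.4   95.8]
 [ -56.5   39.2]
 [   8.8 -101.7]]
tcp tray [[-136.4  607.8]] z 166.1 yaw 134.4 gap 0.0917 t 0.1 F [-1.4  0.7 -0.6]
 row [-0.5602 -0.2903  0.0954] 1.549129044524078
```

```bash
python3 -m handwheel '[[-0.56,-0.29,0,1],[-0.56,-0.29,0,1],[-0.56,-0.29,0,1],[-0.56,-0.29,0,1],[-0.56,-0.29,0,1],[-0.56,-0.29,0,1],[-0.56,-0.29,0,1],[-0.56,-0.29,0,1]]' 0.826
python3 -c "
from h import *
go(11,125,60,90)"
```

```text
clock: 0.77
eef_pos: [0.4302, 0.2012, 0.2266]
ee_rot: [[-0.576, 0.817, -0.0], [0.817, 0.576, 0.0], [0.0, -0.0, -1.0]]
force: [0.7, 0.4, 0.6]
finger_gap: 0.0428
finger_force: 0.0
tcp tray [[-38.6 287.3]] z 166.6 yaw 105.7 gap 0.0428 t 0.7667 F [0.7 0.4 0.6]
 row [-0.2121  0.0047  0.1332] 0.5492105552892104
```

```bash
python3 -m handwheel '[[-0.21,0.005,0,0.55],[-0.21,0.005,0,0.55],[-0.21,0.005,0,0.55],[-0.21,0.005,0,0.55],[-0.21,0.005,0.13,0.55],[-0.21,0.005,0.13,0.55],[-0.21,0.005,0.13,0.55],[-0.21,0.005,0.13,0.55]]'
python3 -c "
from h import *
go(11,122,9.5,90)"
```

```text
clock: 1.43
eef_pos: [0.5262, 0.0676, 0.1176]
ee_rot: [[-0.332, 0.943, -0.011], [0.943, 0.332, 0.0], [0.004, -0.01, -1.0]]
force: [-0.6, 0.8, -0.7]
finger_gap: 0.0162
finger_force: 0.0
tcp tray [[  7.4 129.4]] z 57.6 yaw 89.9 gap 0.0162 t 1.4333 F [-0.6  0.8 -0.7]
 row [-0.0094  0.0051  0.06  ] -0.002907246611306251
```

```bash
python3 -m handwheel '[[-0.008,0.004,0.04,0],[-0.008,0.004,0.04,0],[-0.008,0.004,0.04,0],[-0.008,0.004,0.04,0]]'
python3 - <<'E'
from h import *
go(11,124,9.5,90)
p,d=eyes.get_image("side");cv2.imwrite("pics/s1.png",cv2.resize(p[110:250,180:330],None,fx=4,fy=4,interpolation=cv2.INTER_CUBIC))
E
```

```text
clock: 1.77
eef_pos: [0.5355, 0.0633, 0.0926]
ee_rot: [[-0.333, 0.943, 0.002], [0.943, 0.333, 0.0], [-0.001, 0.002, -1.0]]
force: [-0.5, -0.7, 0.7]
finger_gap: 0.0161
finger_force: 0.0
tcp tray [[ 14.8 122.2]] z 32.6 yaw 90.0 gap 0.0161 t 1.7667 F [-0.5 -0.7  0.7]
 row [ 0.0022 -0.0048  0.0288] -0.0004894729761014546
```

View pics/s1.png

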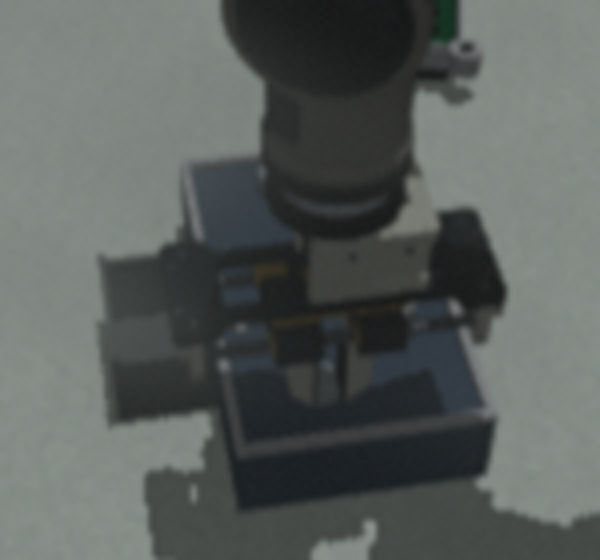

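The gripper stands over the near side of the tray, with both fingertips (crop ~(320,385) and (355,380)) above the deck inside the fence. The sleeve is hidden behind them. I'll lower and push toward -y.

```bash
python3 -m handwheel '[[0.003,-0.0045,0.015,0],[0.003,-0.0045,0.029,0],[0.003,-0.0045,0.029,0],[0.003,-0.0045,0.029,0]]'
python3 -c "
from h import *
go(11,18,9.5,90)"
```

```text
clock: 2.15
eef_pos: [0.531, 0.0644, 0.0688]
ee_rot: [[-0.333, 0.943, 0.001], [0.943, 0.333, 0.0], [-0.0, 0.001, -1.0]]
force: [-0.9, -0.5, 1.2]
finger_gap: 0.0164
finger_force: 0.0
tcp tray [[ 10.8 124.7]] z 8.8 yaw 90.0 gap 0.0164 t 2.15 F [-0.9 -0.5  1.2]
 row [-0.1334  0.0002 -0.0009] -0.0002662618783422529
```

```bash
python3 -m handwheel '[[-0.008,0,-0.0006,0],[-0.016,0,-0.0006,0],[-0.024,0,-0.0006,0],[-0.032,0,-0.0006,0],[-0.04,0,-0.0006,0],[-0.048,0,-0.0006,0],[-0.056,0,-0.0006,0],[-0.064,0,-0.0006,0]]'
python3 -m handwheel '[[-0.008,0,0,0],[-0.016,0,0,0],[-0.024,0,0,0],[-0.032,0,0,0],[-0.04,0,0,0],[-0.048,0,0,0],[-0.056,0,0,0],[-0.064,0,0,0]]'
python3 -c "
from h import *
go(11,18,9.5,90)"
```

```text
clock: 2.82
eef_pos: [0.5478, 0.0151, 0.068]
ee_rot: [[-0.332, 0.943, -0.0], [0.943, 0.332, 0.0], [0.0, -0.0, -1.0]]
force: [-0.7, 0.5, 0.9]
finger_gap: 0.0162
finger_force: 0.5
clock: 3.48
eef_pos: [0.5649, -0.033, 0.068]
ee_rot: [[-0.333, 0.943, -0.0], [0.943, 0.333, 0.0], [0.0, 0.0, -1.0]]
force: [-0.4, 1.1, 0.2]
finger_gap: 0.0161
finger_force: 0.5
tcp tray [[10.3 21.6]] z 8.0 yaw 90.0 gap 0.0161 t 3.4833 F [-0.4  1.1  0.2]
 row [-0.0045  0.0008 -0.0019] -0.0008226385475873816
```

```bash
python3 -m handwheel '[[-0.004,0,-0.0015,0],[-0.004,0,-0.0015,0],[0.02,0,-0.002,0],[0.04,0,-0.002,0],[0.04,0,-0.05,0],[0.04,0,-0.09,0],[0.15,-0.05,-0.12,0],[0.15,-0.05,-0.12,0]]'
cat > look.py <<'E'
from h import *
p,_=eyes.get_image("top");name=sys.argv[1];cv2.imwrite(f"pics/{name}.png",cv2.resize(p[100:240,215:355],None,fx=4,fy=4,interpolation=cv2.INTER_CUBIC))
E
python3 -m handwheel '[[0.08,0,0,0],[0.08,0,0,0],[0.08,0,0,0],[0.08,0,0,0]]'
python3 look.py t1
python3 -c "
from h import *
go(-30,0,50,0)"
```

```text
clock: 4.15
eef_pos: [0.4989, 0.0559, 0.1617]
ee_rot: [[-0.33, 0.944, 0.004], [0.944, 0.33, -0.0], [-0.001, 0.004, -1.0]]
force: [-0.2, -0.2, -0.4]
finger_gap: 0.016
finger_force: 0.0
clock: 4.48
eef_pos: [0.4763, 0.1174, 0.1604]
ee_rot: [[-0.335, 0.942, 0.001], [0.942, 0.335, -0.0], [-0.0, 0.001, -1.0]]
force: [0.4, 1.0, -0.8]
finger_gap: 0.0158
finger_force: 0.0
tcp tray [[-22.9 192. ]] z 100.2 yaw 90.1 gap 0.016 t 4.5333 F [-0.1 -0.2  0.4]
 row [-0.2399 -0.0091  0.0629] 3.143611804265181
```

View pics/t1.png

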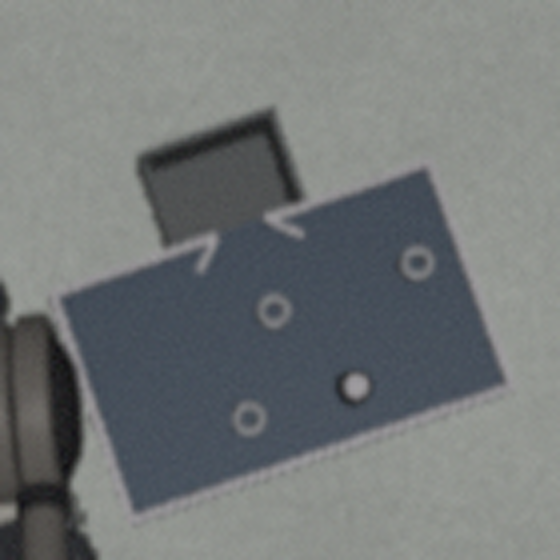

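Sleeve A sits mid-tray at crop (274,311), which is px (283.1,177.4). The others and the capacitor have not moved.

```bash
python3 -m handwheel '[[-0.06,0,0,1],[-0.12,-0.009,0,1],[-0.18,-0.009,0,1],[-0.23,-0.009,0,1],[-0.24,-0.009,0,1],[-0.24,-0.009,0,1],[-0.24,-0.009,0,1]]' >/dev/null
python3 -m handwheel '[[0,0,0,1],[0,0,0,1],[0,0,0,1],[0,0,0,1],[0,0,0,1],[0,0,0,1]]' >/dev/null
python3 -m handwheel '[[0,0,0,1],[0,0,0,1],[0,0,0,1],[0,0,0,1],[0,0,0,1],[0,0,0,1]]' >/dev/null
python3 -c "
from h import *
r=tray(ray('top',[283.1,177.4],.076))[0];print(r)
go(r[0]-28,r[1],9.5,0)"
```

```text
[ 9.78202351 -1.28449805]
tcp tray [[-30.4   0.2]] z 100.0 yaw 4.4 gap 0.0157 t 6.1167 F [-0.6 -0.3 -0.7]
 row [0.015  0.003  0.1132] 0.15406126715435983
```

```bash
python3 -m handwheel '[[0.015,0.003,0.04,0.154],[0.015,0.003,0.08,0.154],[0.015,0.003,0.1,0.154],[0.015,0.003,0.113,0.154],[0.015,0.003,0.113,0.154],[0.015,0.003,0.113,0.154]]'
python3 -c "
from h import *
go(75,0,9.5,0)"
```

```text
clock: 6.62
eef_pos: [0.546, -0.0645, 0.07]
ee_rot: [[0.944, 0.329, 0.0], [0.329, -0.944, 0.0], [0.0, 0.0, -1.0]]
force: [-0.4, 0.5, -0.1]
finger_gap: 0.0157
finger_force: 0.0
tcp tray [[-18.   -1.7]] z 10.0 yaw -0.2 gap 0.0157 t 6.6167 F [-0.4  0.5 -0.1]
 row [ 0.1162 -0.0027  0.0006] -0.00854655095678236
```

```bash
python3 -m handwheel '[[0.008,0,0.0005,0],[0.016,-0.001,0.0005,0],[0.024,-0.0015,0.0005,0],[0.032,-0.002,0.0005,0],[0.04,-0.0025,0.0005,0],[0.048,-0.0025,0.0005,0],[0.056,-0.0025,0.0005,0],[0.064,-0.0025,0.0005,0]]'
python3 -m handwheel '[[0.008,0,0,0],[0.016,0,0,0],[0.024,0,0,0],[0.032,0,0,0],[0.04,0,0,0],[0.048,0,0,0],[0.054,0,0,0],[0.054,0,0,0]]'
python3 -c "
from h import *
go(75,0,9.5,0)"
```

```text
clock: 7.28
eef_pos: [0.5941, -0.0455, 0.0693]
ee_rot: [[0.945, 0.327, 0.0], [0.327, -0.945, 0.0], [0.0, -0.0, -1.0]]
force: [-0.6, 0.5, 0.7]
finger_gap: 0.0158
finger_force: 0.5
clock: 7.95
eef_pos: [0.6352, -0.0313, 0.0692]
ee_rot: [[0.945, 0.327, 0.001], [0.327, -0.945, 0.0], [0.001, 0.0, -1.0]]
force: [-0.6, -0.3, -0.4]
finger_gap: 0.0162
finger_force: 0.0
tcp tray [[77.3 -0.3]] z 9.2 yaw -0.4 gap 0.0162 t 7.95 F [-0.6 -0.3 -0.4]
 row [-0.0028 -0.0003 -0.0004] -0.012613729659163088
```

```bash
python3 -m handwheel '[[-0.01,0,-0.04,0],[-0.02,0,-0.08,0],[-0.06,-0.02,-0.08,0],[-0.1,-0.03,-0.08,0],[-0.15,-0.045,-0.08,0],[-0.195,-0.048,-0.08,0],[-0.2,-0.049,-0.08,0],[-0.2,-0.049,-0.08,0]]'
python3 look.py t2
python3 -c "
from h import *
go(-82,39,9.5,0)"
```

```text
clock: 8.62
eef_pos: [0.4686, -0.0471, 0.1337]
ee_rot: [[0.946, 0.326, -0.0], [0.326, -0.946, 0.0], [-0.0, -0.0, -1.0]]
force: [0.6, 0.5, 0.1]
finger_gap: 0.0159
finger_force: 0.0
tcp tray [[-83.3  39.6]] z 74.0 yaw -0.4 gap 0.0161 t 8.6667 F [-0.1 -0.7  0.6]
 row [0.0015 0.0006 0.0806] -0.015362829290950354
```

View pics/t2.png

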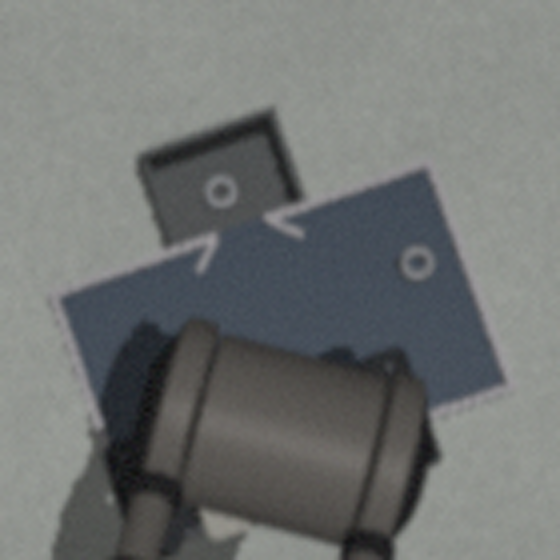

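Sleeve A lies in the trough at crop (221,191). Next is sleeve C.

```bash
python3 -m handwheel '[[0.001,0.0006,0.04,-0.015],[0.001,0.0006,0.07,-0.015],[0.001,0.0006,0.0805,-0.015],[0.001,0.0006,0.0805,-0.015],[0.001,0.0006,0.0805,-0.015]]'
python3 -c "
from h import *
go(20,0,9.5,0)
go(76,0,9.5,0)"
```

```text
clock: 9.08
eef_pos: [0.4723, -0.0472, 0.0691]
ee_rot: [[0.943, 0.334, 0.0], [0.334, -0.943, 0.0], [0.0, 0.0, -1.0]]
force: [0.2, -0.1, 0.7]
finger_gap: 0.0154
finger_force: 0.0
tcp tray [[-81.7  39.1]] z 9.1 yaw 0.1 gap 0.0154 t 9.0833 F [ 0.2 -0.1  0.7]
 row [ 0.1271  0.049  -0.0005] 0.0020631638161812734
tcp tray [[-81.7  39.1]] z 9.1 yaw 0.1 gap 0.0154 t 9.0833 F [ 0.2 -0.1  0.7]
 row [ 0.1971  0.0491 -0.0005] 0.0020631638161812734
```

```bash
python3 -m handwheel '[[0.008,0,-0.0005,0],[0.016,0,-0.0005,0],[0.024,0.0035,-0.0005,0],[0.032,0.007,-0.0005,0],[0.04,0.0105,-0.0005,0],[0.048,0.014,-0.0005,0],[0.056,0.0175,-0.0005,0],[0.064,0.021,-0.0005,0]]'
python3 -m handwheel '[[0.008,0.0035,0,0],[0.016,0.007,0,0],[0.024,0.0105,0,0],[0.032,0.014,0,0],[0.04,0.0175,0,0],[0.048,0.021,0,0],[0.056,0.0245,0,0],[0.064,0.028,0,0]]'
python3 -c "
from h import *
go(76,0,9.5,0)"
```

```text
clock: 9.75
eef_pos: [0.5258, -0.046, 0.0693]
ee_rot: [[0.943, 0.334, 0.0], [0.334, -0.943, 0.0], [0.0, -0.0, -1.0]]
force: [-0.5, 0.5, -0.1]
finger_gap: 0.016
finger_force: 0.2
clock: 10.42
eef_pos: [0.5815, -0.0499, 0.0692]
ee_rot: [[0.943, 0.334, -0.0], [0.334, -0.943, 0.0], [0.0, -0.0, -1.0]]
force: [0.2, -0.5, 0.5]
finger_gap: 0.0162
finger_force: 0.2
tcp tray [[20.3  0.1]] z 9.2 yaw 0.0 gap 0.0162 t 10.4167 F [ 0.2 -0.5  0.5]
 row [ 0.0696  0.0002 -0.0003] 0.001677811906347502
```

```bash
python3 -m handwheel '[[0.008,0,0,0],[0.016,0,0,0],[0.024,0,0,0],[0.032,0,0,0],[0.04,0,0,0],[0.048,0,0,0],[0.056,0,0,0],[0.064,0,0,0]]'
python3 -m handwheel '[[0.004,0,0,0],[0.006,0,0,0],[0.006,0,0,0],[-0.01,0,-0.03,0],[-0.03,0,-0.08,0],[-0.08,0,-0.12,0],[-0.12,0,-0.12,-1],[-0.12,0,-0.12,-1]]'
python3 -m handwheel '[[-0.1,0.1,0,-1],[-0.1,0.1,0,-1],[-0.1,0.1,0,-1],[-0.1,0.1,0,-1],[-0.1,0.1,0,-1],[-0.1,0.1,0,-1],[-0.1,0.1,0,-1]]' >/dev/null
python3 look.py t3
python3 -c "
from h import *
go(9,-131,60,90)"
```

```text
clock: 11.08
eef_pos: [0.6297, -0.0325, 0.0693]
ee_rot: [[0.943, 0.334, 0.0], [0.334, -0.943, 0.0], [0.0, -0.0, -1.0]]
force: [0.5, -0.1, 0.6]
finger_gap: 0.0159
finger_force: 0.0
clock: 11.75
eef_pos: [0.5327, -0.0659, 0.1669]
ee_rot: [[0.828, 0.56, -0.003], [0.56, -0.828, -0.0], [-0.003, -0.001, -1.0]]
force: [1.5, -0.8, -0.2]
finger_gap: 0.0161
finger_force: 0.0
tcp tray [[-82.8 -96.8]] z 105.3 yaw 42.9 gap 0.0156 t 12.3833 F [ 0.4  0.3 -0.2]
 row [0.0548 0.1095 0.0566] -1.6425449136767436
```

View pics/t3.png

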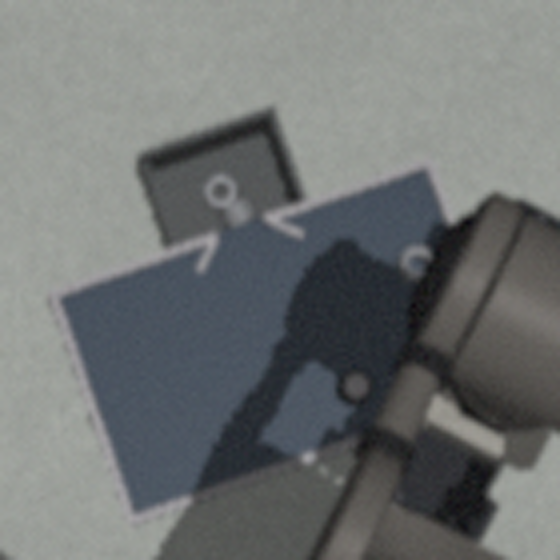

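Sleeve C dropped into the trough and rests on edge at crop (238,210). The capacitor is still in place at (353,386). Next is sleeve B.

```bash
python3 -m handwheel '[[0.05,0.1,0.01,-1],[0.05,0.11,0.01,-1],[0.05,0.11,0.03,-1],[0.05,0.11,0.05,-1],[0.05,0.11,0.05,-1],[0.05,0.11,0.05,-1]]' >/dev/null
python3 -m handwheel '[[0,0,0,-0.64],[0,0,0,-0.64],[0,0,0,-0.64],[0,0,0,-0.64],[0,0,0,-0.64]]'
python3 -c "
from h import *
print(tray(ray('top',[274.1,152.1],.02)),tray(ray('top',[274.1,152.1],.04)))
go(8.8,-131,9.5,90)"
```

```text
clock: 13.3
eef_pos: [0.6133, -0.1811, 0.1268]
ee_rot: [[-0.328, 0.945, 0.002], [0.945, 0.328, -0.001], [-0.001, 0.001, -1.0]]
force: [0.5, -0.7, -0.0]
finger_gap: 0.016
finger_force: 0.0
[[91.64418159 -4.91763862]] [[88.66056414 -3.66327768]]
tcp tray [[   6.7 -134.2]] z 66.8 yaw 89.7 gap 0.016 t 13.3 F [ 0.5 -0.7 -0. ]
 row [0.004  0.0025 0.0716] -0.010337781434104508
```

```bash
python3 -m handwheel '[[0.004,0.0025,0.04,-0.01],[0.004,0.0025,0.0716,-0.01],[0.004,0.0025,0.0716,-0.01],[0.004,0.0025,0.0716,-0.01],[0.004,0.0025,0.0716,-0.01]]'
python3 -c "
from h import *
go(9,-18.5,9.5,90)"
```

```text
clock: 13.72
eef_pos: [0.614, -0.1774, 0.0686]
ee_rot: [[-0.335, 0.942, 0.0], [0.942, 0.335, -0.0], [-0.0, 0.0, -1.0]]
force: [-0.4, 0.7, -0.4]
finger_gap: 0.016
finger_force: 0.0
tcp tray [[   8.6 -130.9]] z 8.6 yaw 90.1 gap 0.016 t 13.7167 F [-0.4  0.7 -0.4]
 row [ 0.1405  0.0008 -0.0011] 0.004140391937044512
```

```bash
python3 -m handwheel '[[0.008,0,-0.0008,0],[0.016,0,-0.0008,0],[0.024,0,-0.0008,0],[0.032,0,-0.0008,0],[0.04,0,-0.0008,0],[0.048,0,-0.0008,0],[0.056,0,-0.0008,0],[0.064,0,-0.0008,0]]'
python3 -m handwheel '[[0.008,0,0,0],[0.016,0,0,0],[0.024,0,0,0],[0.032,0,0,0],[0.04,0,0,0],[0.048,0,0,0],[0.056,0,0,0],[0.064,0,0,0]]'
python3 -m handwheel '[[0.006,0,0,0],[0.0125,0,0,0],[0.0125,0,0,0],[-0.01,0,0,0],[-0.03,0,-0.03,0],[-0.03,0,-0.08,0],[-0.06,0,-0.12,0],[-0.06,0,-0.12,0]]'
python3 -m handwheel '[[-0.05,0,0,0],[-0.1,0,0,0],[-0.15,0,0,0],[-0.15,0,0,0],[-0.15,0,0,0],[-0.15,0,0,0]]' >/dev/null
python3 look.py t4
python3 -c "
from h import *
go(-22,0,50,0)"
```

```text
clock: 14.38
eef_pos: [0.5965, -0.1285, 0.0687]
ee_rot: [[-0.338, 0.941, 0.0], [0.941, 0.338, -0.0], [-0.0, 0.0, -1.0]]
force: [0.7, -0.5, 1.4]
finger_gap: 0.0164
finger_force: 0.4
clock: 15.05
eef_pos: [0.5792, -0.0804, 0.0686]
ee_rot: [[-0.338, 0.941, 0.0], [0.941, 0.338, 0.0], [0.0, 0.0, -1.0]]
force: [-0.0, -1.3, 0.0]
finger_gap: 0.0161
finger_force: 0.4
clock: 15.72
eef_pos: [0.5997, -0.1303, 0.1718]
ee_rot: [[-0.336, 0.942, 0.013], [0.942, 0.336, -0.006], [-0.01, 0.01, -1.0]]
force: [1.2, -0.7, 1.1]
finger_gap: 0.0162
finger_force: 0.0
tcp tray [[   8.8 -195.5]] z 104.2 yaw 90.3 gap 0.0157 t 16.2667 F [-0.3  0.8 -0.3]
 row [ 0.2445 -0.0372  0.068 ] 3.152273355560758
```

View pics/t4.png

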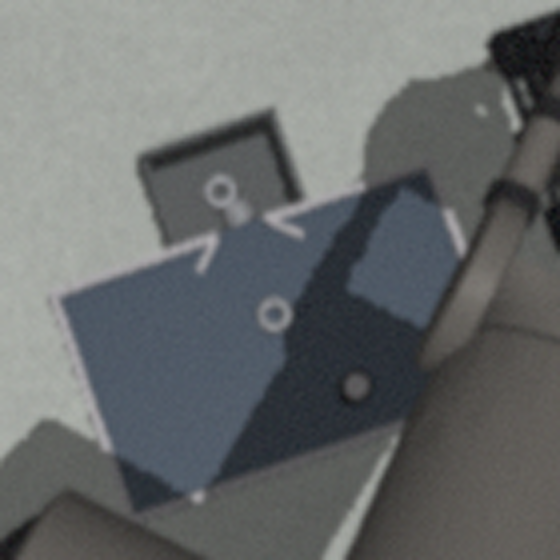

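Sleeve B sits at crop (274,314), tray about (8,-1), and the capacitor has not moved. I'll relocate behind it.

```bash
python3 -m handwheel '[[0.05,-0.01,0,1],[0.1,-0.02,0,1],[0.15,-0.03,0,1],[0.2,-0.037,0,1],[0.243,-0.037,0,1],[0.243,-0.037,0,1],[0.243,-0.037,0,1]]' >/dev/null
python3 -m handwheel '[[0,0,0,1],[0,0,0,1],[0,0,0,1],[0,0,0,1],[0,0,0,1],[0,0,0,1]]' >/dev/null
python3 -m handwheel '[[0,0,0,1],[0,0,0,1],[0,0,0,1],[0,0,0,1],[0,0,0,1],[0,0,0,1]]' >/dev/null
python3 -c "
from h import *
r=tray(ray('top',[283.1,178.1],.076))[0];print(r)
go(r[0]-28,r[1],9.5,0)"
```

```text
[ 7.9835851  -0.64500912]
tcp tray [[-21.7  -2.5]] z 104.6 yaw 4.7 gap 0.0161 t 17.85 F [-0.5 -0.9 -0.6]
 row [ 0.0022 -0.0021  0.1189] 0.164100704309424
```

```bash
python3 -m handwheel '[[0.002,-0.002,0.05,0.164],[0.002,-0.002,0.1,0.164],[0.002,-0.002,0.1185,0.164],[0.002,-0.002,0.1185,0.164],[0.002,-0.002,0.1185,0.164],[0.002,-0.002,0.1185,0.164]]'
python3 -c "
from h import *
go(78,0,9.5,0)"
```

```text
clock: 18.35
eef_pos: [0.5446, -0.0644, 0.0713]
ee_rot: [[0.944, 0.329, 0.003], [0.329, -0.944, -0.001], [0.002, 0.001, -1.0]]
force: [0.3, 0.1, 0.2]
finger_gap: 0.0163
finger_force: 0.0
tcp tray [[-19.2  -1.2]] z 11.3 yaw -0.2 gap 0.0163 t 18.35 F [0.3 0.1 0.2]
 row [ 0.1215 -0.002   0.0025] -0.007676414522942563
```

```bash
python3 -m handwheel '[[0.008,0,0.0008,0],[0.016,-0.001,0.0008,0],[0.024,-0.0015,0.0008,0],[0.032,-0.002,0.0008,0],[0.04,-0.002,0.0008,0],[0.048,-0.002,0.0008,0],[0.056,-0.002,0.0008,0],[0.064,-0.002,0.0008,0]]'
python3 -m handwheel '[[0.008,0,0,0],[0.016,0,0,0],[0.024,0,0,0],[0.032,0,0,0],[0.04,0,0,0],[0.048,0,0,0],[0.057,0,0,0],[0.057,0,0,0]]'
python3 -m handwheel '[[-0.01,0,-0.03,0],[-0.03,0,-0.08,0],[-0.08,0,-0.12,0],[-0.12,0,-0.12,0],[-0.2,0,-0.12,0],[-0.22,0,-0.12,0],[-0.22,0,-0.12,0],[-0.22,0,-0.12,0]]'
python3 look.py t5
python3 -c "
from h import *
go(0,0,9.5,0)"
```

```text
clock: 19.02
eef_pos: [0.5919, -0.0455, 0.0692]
ee_rot: [[0.945, 0.327, -0.0], [0.327, -0.945, 0.0], [0.0, -0.0, -1.0]]
force: [-0.7, -0.1, 0.9]
finger_gap: 0.0161
finger_force: 0.3
clock: 19.68
eef_pos: [0.6357, -0.0304, 0.0692]
ee_rot: [[0.945, 0.328, 0.001], [0.328, -0.945, 0.0], [0.001, 0.0, -1.0]]
force: [0.4, 0.1, 0.0]
finger_gap: 0.0157
finger_force: 0.0
clock: 20.35
eef_pos: [0.4666, -0.0889, 0.1657]
ee_rot: [[0.946, 0.325, 0.0], [0.325, -0.946, -0.0], [0.0, 0.0, -1.0]]
force: [-0.2, 0.4, 1.0]
finger_gap: 0.0157
finger_force: 0.0
tcp tray [[-99.4   1.2]] z 105.9 yaw -0.4 gap 0.0158 t 20.4 F [-0.2  0.2  0.2]
 row [0.1241 0.0005 0.1206] -0.014763842542168625
```

View pics/t5.png

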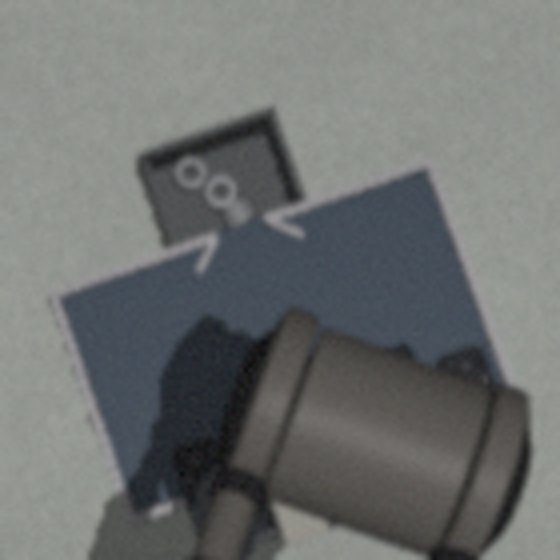

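All three sleeves are in the trough, at crop (192,173), (221,191) and (238,210). The gripper is clear, with its tips about 106 mm above the deck behind the tray, so I'm handing in.

```bash
python3 -c "
from station import order
print(order.hand_in())"
```

```text
the job is handed in; nothing more can be done
None
```

All three sleeves were pushed through the gate and lie in the trough; I handed in at about 20 s with the gripper clear, the capacitor was unmoved when last in view (hidden by the arm in the final picture), and the hand-in returned no verdict.

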